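# Rock the sorting gate and feed the waiting ball down the other chute

### The arm

A 7-joint arm with a two-finger parallel gripper is mounted at the origin on a cart in front of the work surface, level with it; the furniture and walls round the work are solid. World frame = base frame: x ahead of the robot, y to its left, z up, the work surface at z = 0. Lengths are in m, angles in rad, forces in N, time in s.
With the tool pointing down it reaches from about 0.4 to 0.875 m from the base axis. Payload 4.4 kg.
Tool frame: the origin (TCP) lies between the finger pads; the fingertips stand 8 mm ahead of it and the grasp point (between the pads) lies 11 mm behind it; y points along the fingers, x is the direction in which the jaws open and shut, and the axes are right-handed (so a half turn about y gives the same grasp; the last joint's range is limited). The gripper opens to 85 mm and grips with 20 to 120 N. Pads are 22 mm wide; open, the fingers measure 114 mm over their backs; the gripper's body (76 mm by 85 mm) begins 54 mm behind the grasp point. The pads swing forward as they close: fully open they stand 13 mm farther back than shut.
Start: joints at [1.077, 0.628, 0.038, 1.517, -0.027, 0.996, -0.02], TCP at [0.27, -0.591, 0.239] pointing down, gripper open.
Joint ranges: [-3.06, 3.06], [-0.37, 2.12], [-1.25, 1.32], [0.18, 2.47], [-1.1, 4.24], [0.23, 1.98], [-2.94, 2.94]. Speed limits (rad/s): [2.57, 2.57, 3.14, 3.14, 3.14, 3.14, 3.14].

### API

Orientations are given as a 3x3 rotation matrix whose columns are the frame's x, y, z axes.
In Python, from rig import env gives the robot as it stands.
- The arm moves only by the tool servo_tool, never from a script. Its argument "moves" is a list of rows, each an object with "fingers": the opening, from 0 (shut) to 1 (fully open); "slide": the shift along the tool's x, y, z in m, a list of three; "spin": the turn about the tool's y in degrees. A call has 1 to 5 rows; each row is the pose to reach, as a shift and turn from the pose measured when the call began, along the tool's axes at that moment; what a row does not reach only later rows make up. A row lasts 1/12 s, in which the tool goes at most 41.7 mm and 7.16 degrees, less where a joint would pass 70% of its speed; a pose out of reach is approached as far as the arm can. A call with a gripper value outside its range is refused whole. The fingers move at their own pace and stop on an object; "squeeze" is the grip in N (left out, the last holds). Time passes only in rows, so rows that repeat a pose let the fingers close. It gives the time, the measured TCP pose, the force and the opening at its end, in the units of the state.
- env.get_state(): the state, without advancing time (a new reading comes with each control period).
- env.snapshot(name): name is "scene" or "side" or "wrist"; returns a dict with "pixels" (480x640x3 uint8, blue, green, red), "depth" (480x640 float32, m along the optical axis (not along the pixel's ray), 0 where there is no reading), "camera_matrix" (3x3 intrinsics, pixels), "rvec" (rotation vector, rad) and "tvec" (3), from world to camera coordinates, as OpenCV has them; the wrist camera has in their place "mount" (4x4, takes a point from camera to tool coordinates, whose origin is the TCP and whose axes are the tool frame's). Camera axes: x right, y down, z forward; pixel columns grow to the right and rows downward; lengths in m; the calibration is good to about 2 mm. A picture is of the moment at which its call begins: read the wrist's pose just before it.
- env.sign_off(): hands the job in, once; it reports no verdict.
Trained networks look in the newest picture that a camera, given by its name, has taken for a name from the list of things; names that differ only in an ending like _2 or _b are one class to them, and where a whole thing is asked for, a point or a joint stands for the part that bears it (a point fixed in the world has none). Each returns a list of dicts, best first, with "score" (0 to 1); they miss things now and then, are a little off and sometimes report something else, mostly with a low value. They report only what shows in the picture. A call takes as long as a camera call. They do not tell look-alikes from the thing itself.
- env.masks_of(label, camera): "region" (480x640 bool, what is visible of it) and "location" ([column, row] in pixels, amid what is visible of it).
The state is a dict: "t": time; "joint_positions": joint angles; "qd": joint speeds; "joint_efforts": joint torques, N m; "ee_pos": TCP position; "eef_rot": TCP orientation; "wrist_force": force on the tool from outside, world axes, zero at the start; "ft_torque": the same for the moment, N m; "opening": finger opening in m.
Only numpy, scipy, OpenCV 4.12 (cv2) and the standard library are available. Lean on these libraries where they do the work, as an engineer would, in place of code of your own. Each camera call takes 0.05 s, during which the arm holds its last target. There are 200 camera calls.

### The job

The seesaw gate in the sorting stand is tipped to the chute it fed last. With the fingertips, press down its raised end until it rocks over its pivot and stays tipped the other way; only then push the steel ball out of its seat so that it runs off its rest onto the gate, rolls down the other chute and comes to rest at the bottom. Only press and push: do not lift or carry the ball, and leave the things standing around the stand where they are.

Things in the scene. Friction and masses are not known exactly. Their poses are not given: they have to be found in the camera images.
- gate_stand: Sorting stand of aluminium sheet, fixed to the worktop, 350 mm along its y; origin on the worktop below the middle of the gate. Its x points from the infeed rest (robot side) to the back, y to the left chute, z up. The gate lies between two upright side plates (inner faces at x = -50 and +66 mm, tops at z = 88 mm in front, 100 mm behind). A weight on a stem stands behind the back plate at x = 79 to 103 mm, top at z = 150 mm.
- rest_edge (a point): Middle of the far edge of the infeed rest, on its floor, at x = -53, z = 92 mm of the stand. The rest is a channel that runs from here 102 mm toward the robot, open at both ends, rising 8 mm to z = 100 mm there, with two rails (tops 12 mm above its floor, inner faces at y = +-26 mm). Two 2 mm cross ribs, 16 mm apart, seat the ball half-way along. Off this edge the ball drops 15 mm onto the gate.
- gate (a joint): Tilt of the seesaw gate about its pivot (along the stand's x, at z = 75 mm); rad, stops at +0.26 (left end down, feeds the left chute at the stand's +y) and -0.26 (right end down). It starts against either stop. The weight above the pivot makes it fall on to the stop by itself once past level and holds it there; about 1 N pressed down near the raised end rocks it.
- gate_left_end (a point): Middle of the left end edge of the gate, on its top face. The gate is a flat dark steel plate 110 mm (stand's x) by 168 mm (y), 4 mm thick; this end stands at about z = 98 mm when raised and 55 mm when down.
- gate_right_end (a point): Middle of the right end edge of the gate, on its top face; same heights as the left one.
- chute_left (a point): Point on the floor of the left chute, at stand y = +145 mm, 25 mm before its end stop, where a ball comes to rest. The chute slopes down outward from the gate's end between 40 mm walls.
- chute_right (a point): Point on the floor of the right chute, at stand y = -145 mm, 25 mm before its end stop, where a ball comes to rest. The chute slopes down outward from the gate's end between 40 mm walls.
- ball_center (a point): Centre of the plain polished steel ball (slippery), 45 mm across, 0.1 to 0.21 kg. It starts seated between the two ribs of the infeed rest, centre at x = -102, y = 0, z = 119 mm of the stand. About 1 N pushed level toward the gate at the height of its centre brings it over the far rib; then it rolls on by itself. Above the rails its near side is free.
- pot: Bystander: black rubber pot, 62 mm across, 42 mm high, in front of the left chute; origin under its centre.
- tape: Bystander: black tape roll lying flat, 62 mm across, 19 mm high, in front of the right chute; origin under its centre.
- module_b: Bystander: flat metal-covered module, 89 x 61 x 20 mm, left of the infeed rest, near the robot; origin under its centre.
- bottle: Bystander: small brown dropper bottle, 33 mm across, 102 mm high, in front of the right chute's end; origin under its centre.
- spool: Bystander: empty solder spool standing on its flange, 63 mm across, 70 mm high, in front of the stand on the right, near the robot; origin under its centre.
Not all that is in view belongs to the job. What is shaped like the part that bears ball_center but red is not meant.

How it is judged:
On the way, in this order (a step that is already met when the one before it is completed fails the run):
1. the gate has rocked over to its other stop while the ball still sits on its rest (distance of gate_left_end from where it was at the start of the episode above 0.03 m and (value of joint gate above 0.2 rad or value of joint gate below -0.2 rad) and x of ball_center in the frame of gate_stand below -0.09 m and height (world z) of ball_center above 0.105 m), for 0.2 s.
2. the ball has gone down the chute that the gate now feeds (((value of joint gate above 0.2 rad and y of ball_center in the frame of gate_stand above 0.12 m) or (value of joint gate below -0.2 rad and y of ball_center in the frame of gate_stand below -0.12 m)) and x of ball_center in the frame of gate_stand between -0.05 and 0.066 m and height (world z) of ball_center below 0.07 m), for 0.2 s.
At the end, for the whole second after the job is handed in: The gate rests tipped the other way than at the start (beyond 0.2 rad), and the ball lies at rest in the chute on that side, its centre more than 120 mm to that side from the pivot, between the chute walls and below 70 mm above the worktop (all of step 2 and distance of gate_left_end from where it was at the start of the episode above 0.03 m and linear speed of ball below 0.03 m/s); the robot touches nothing.
It fails at once if the ball was lifted (centre more than 25 mm above where it lay) (height (world z) of ball_center above 0.144 m).
It fails at once if a bystander round the stand was shifted by more than 25 mm (distance of any of pot, tape, module_b, bottle, spool from where it was at the start of the episode above 0.025 m).
It also fails if it takes over 43 s, if anything falls off the work surface, if the arm or the gripper's body presses on something with over 40 N, if the wrist force passes 120 N, or if a joint passes its speed limit or range.

## Working session

There is one attempt and no reset: what is moved stays moved. The work goes in short steps, Python scripts to look and compute and a tool call to move; the robot and the scene stay as the last step left them, time stands still between calls to the robot, and variables do not carry over. Pictures are saved under pics/ and viewed, about 8 in all and at most 12, crops included, and the job is handed in when it is done.

Besides the shell and the picture viewer there is one more tool, called as name([rows], argument=value, ...), one row to a line, values as JSON. servo_tool: Moves the arm, as the interface text tells. Its arguments: {"type":"object","properties":{"moves":{"type":"array","items":{"type":"object","properties":{"fingers":{"type":"number"},"slide":{"type":"array","items":{"type":"number"}},"spin":{"type":"number"}}}},"squeeze":{"type":"number"}},"required":["moves"]}

```bash
mkdir -p pics; cat > h.py <<'E'
import numpy as np, cv2
from rig import env
def w2c(s):
    R,_=cv2.Rodrigues(np.array(s["rvec"],float)); return R,np.array(s["tvec"],float).ravel()
def cloud(s):
    K=np.array(s["camera_matrix"]);d=s["depth"];v,u=np.mgrid[:480,:640]
    P=np.stack([(u-K[0,2])/K[0,0]*d,(v-K[1,2])/K[1,1]*d,d],-1)
    R,t=w2c(s); W=(P-t)@R; W[d<=0]=np.nan; return W
def proj(s,X):
    K=np.array(s["camera_matrix"]);R,t=w2c(s);c=R@np.array(X)+t;return (K@c)[:2]/c[2]
E
python3 - <<'E'
from h import *
s0=env.get_state();print({k:np.round(s0[k],3).tolist() for k in("t","ee_pos","eef_rot","opening","wrist_force")})
for c in("scene","side"):
    s=env.snapshot(c);cv2.imwrite(f"pics/{c}0.png",s["pixels"]);W=cloud(s);R,t=w2c(s);print(c,"cam",np.round(-R.T@t,2))
    np.save(f"{c}0.npy",W)
    for n in("gate_stand","gate","ball_center","pot","tape","module_b","bottle","spool"):
        for m in env.masks_of(n,c)[:3]:
            p=W[m["region"]];p=p[~np.isnan(p[:,0])]
            print(c,n,round(m["score"],2),np.round(m["location"]),m["region"].sum(),np.round(np.median(p,0),3) if len(p) else None, np.round(np.percentile(p,[3,97],axis=0),3).tolist() if len(p) else None)
E
```

```text
{'t': 0.0, 'ee_pos': [0.269, -0.591, 0.238], 'eef_rot': [[0.415, -0.001, 0.91], [-0.91, 0.002, 0.415], [-0.002, -1.0, -0.0]], 'opening': 0.085, 'wrist_force': [0.009, -1.643, 0.295]}
scene cam [0.17 0.49 0.78]
scene gate_stand 0.89 [322. 210.] 16304 [ 0.602 -0.079  0.057] [[0.472, -0.286, 0.005], [0.692, 0.061, 0.108]]
scene gate 0.95 [317. 190.] 3509 [ 0.619 -0.118  0.084] [[0.564, -0.191, 0.058], [0.69, -0.038, 0.144]]
scene ball_center 0.93 [268. 355.] 647 [0.483 0.187 0.038] [[0.469, 0.167, 0.021], [0.503, 0.202, 0.045]]
scene ball_center 0.66 [373. 209.] 581 [ 0.495 -0.084  0.132] [[0.48, -0.106, 0.11], [0.515, -0.073, 0.141]]
scene ball_center 0.63 [262. 309.] 631 [0.548 0.132 0.036] [[0.534, 0.109, 0.013], [0.569, 0.147, 0.045]]
scene pot 0.89 [324. 277.] 1264 [0.517 0.001 0.023] [[0.485, -0.022, 0.004], [0.542, 0.036, 0.043]]
scene pot 0.58 [321. 214.] 16779 [ 0.603 -0.08   0.058] [[0.473, -0.287, 0.005], [0.694, 0.061, 0.11]]
scene tape 0.64 [414. 234.] 462 [ 0.46  -0.184  0.018] [[0.44, -0.214, 0.008], [0.485, -0.158, 0.02]]
scene module_b 0.37 [428. 195.] 641 [ 0.475 -0.25
[... 949 characters left out ...]
316. 264.] 416 [0.496 0.015 0.026] [[0.487, -0.02, 0.005], [0.53, 0.032, 0.043]]
side tape 0.6 [222. 281.] 261 [ 0.456 -0.187  0.016] [[0.441, -0.215, 0.006], [0.489, -0.161, 0.037]]
side tape 0.34 [264. 310.] 12052 [ 0.599 -0.126  0.063] [[0.517, -0.289, 0.005], [0.7, 0.049, 0.11]]
side module_b 0.94 [308. 250.] 737 [0.428 0.015 0.017] [[0.384, -0.013, 0.002], [0.465, 0.043, 0.021]]
side module_b 0.27 [262. 309.] 11875 [ 0.599 -0.128  0.063] [[0.519, -0.289, 0.006], [0.7, 0.049, 0.109]]
side bottle 0.86 [185. 288.] 315 [ 0.489 -0.261  0.063] [[0.48, -0.275, 0.043], [0.499, -0.246, 0.096]]
side spool 0.96 [213. 243.] 707 [ 0.387 -0.174  0.067] [[0.351, -0.199, 0.012], [0.405, -0.147, 0.072]]
```

View pics/scene0.png

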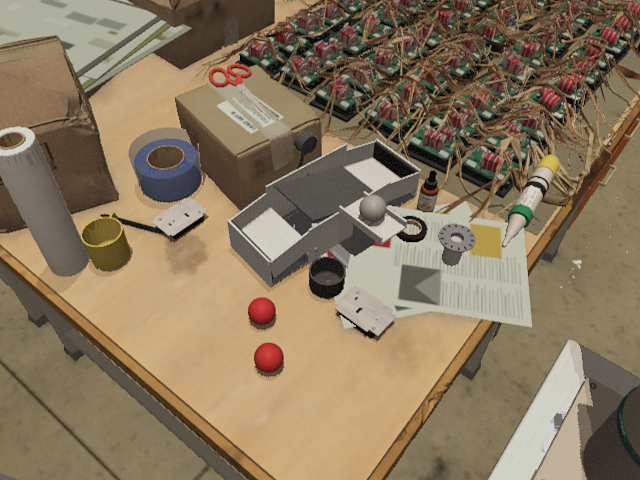

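```bash
python3 - <<'E'
from h import *
im=cv2.imread("pics/scene0.png");cv2.imwrite("pics/crop0.png",cv2.resize(im[130:390,230:480],None,fx=2.3,fy=2.3,interpolation=cv2.INTER_CUBIC))
from scipy.optimize import least_squares
# sphere fit for ball on the rest (fixed r), both cams; stand yaw from gate plane points
for c,(u,v) in(("scene",(373,209)),("side",(266,254))):
    W=np.load(f"{c}0.npy"); s=W[v-20:v+20,u-20:u+20].reshape(-1,3); s=s[(s[:,2]>.118)&(s[:,2]<.145)]
    f=lambda q:np.linalg.norm(s-q,axis=1)-.0225
    r=least_squares(f,np.median(s,0)-[0,0,.02],loss="soft_l1",f_scale=.001);print(c,"ball",np.round(r.x,4),len(s),r.cost, np.abs(r.fun).mean())
    G=W.reshape(-1,3);
    for lo,hi,nm in((.0,.0,"gate"),):
        m=env.masks_of("gate",c)[0]["region"] if 0 else None
A=np.concatenate([np.load(f"{c}0.npy").reshape(-1,3) for c in("scene","side")])
A=A[~np.isnan(A[:,0])]
b=A[(A[:,0]>.4)&(A[:,0]<.8)&(A[:,1]>-.35)&(A[:,1]<.12)]
top=b[b[:,2]>.146]; print("weight top",len(top),np.round(top.mean(0),4) if len(top) else b[:,2].max())
w=b[(b[:,2]>.125)&(b[:,0]>.6)];print("weight",len(w),np.round(np.percentile(w,[2,50,98],axis=0),3).tolist())
for z0,z1 in((.085,.09),(.097,.103)):
    q=b[(b[:,2]>z0)&(b[:,2]<z1)&(b[:,0]>.52)];
    h,e,_=np.histogram2d(q[:,0],q[:,1],[np.arange(.5,.72,.01),np.arange(-.32,.12,.02)]);print(z0);print(h.astype(int))
E
```

```text
scene ball [ 0.5013 -0.0951  0.1189] 518 0.00022197901993295982 0.0008789603486430061
side ball [ 0.5027 -0.0954  0.1178] 354 0.0002717507196632921 0.0012950551771335895
weight top 7770 [ 0.7584 -0.1322  0.1504]
weight 9448 [[0.681, -0.219, 0.129], [0.753, -0.134, 0.15], [0.798, -0.032, 0.154]]
0.085
[[ 0  0  0  0  0  0  0  0  0  0  0  0  0  0  0  0  0  0  0  0  0]
 [ 0  0  0  0  0  0  0  0  0  0  0  0  0  0  0  0  0  0  0  0  0]
 [ 0  0  0  0  0  1  5  0  0  1  1  2  0  0  0  0  0  0  0  0  0]
 [ 0  0  0  0  0  0 29 31  6  1  7  5  2  0  0  0  0  0  0  0  0]
 [ 0  0  0  0  0  0  0  5 23 22 22  9  3  0  0  0  0  0  0  0  0]
 [ 0  0  0  0  0  0  0  0  0  1 19 27 24  4  0  0  0  0  0  0  0]
 [ 0  0  0  0  0  0  0  0  0  0  0  4 61 39 25  9  0  0  0  0  0]
 [ 0  0  0  0  0  0  0  0  0  0  0  6 59 12  2 10  0  0  0  0  0]
 [ 0  0  0  0  0  0  0  0  0  0  0 12 56  5  0  0  0  0  0  0  0]
 [ 0  0  0  0  0  0  0  0  0  0  0 15 49  4  0  0  0  0  0  0  0]
 [ 0  0  0  0  0  0  0  0  0  0  0 27 59  1  0  0  0  0  0  0  0]
 [ 0  0  0  0  0  0  0  0  0  0  0 24 55  0  0  0  0  0  0  0  0]
 [ 0  
[... 1281 characters left out ...]
 0  0  0  0  0  6 24  0  0  0  0  0  0]
 [ 0  0  0  0  0  0  0  0  0  0  0  0  0 13 16  0  0  0  0  0  0]
 [ 0  0  0  0  0  0  0  0  0  0  0  0  0 12  6  0  0  0  0  0  0]
 [ 0  0  0  0  0  0  0  0  0  0  0  0  0 25  1  0  0  0  0  0  0]
 [ 0  0  0  0  3 16  0  0  0  0  0  0  0 31  0  0  0  0  0  0  0]
 [ 0  0  0  0  4 21 39 25  4  0  0  0  2 21  0  0  0  0  0  0  0]
 [ 0  0  0  0  0  0  2 12 16 24 13  0  0 26  0  0  0  0  0  0  0]
 [ 0  0  0  0  0  0  0  0  0  3 29 37 21 24  0  0  0  0  0  0  0]
 [ 0  0  0  0  0  0  0  0  3  9  0  4 21 39  6  0  0  0  0  0  0]
 [ 0  0  0  0  0  7  5  0  0  2  0  0  0  0  1  0  0  0  0  0  0]
 [ 0  0  0  0  0  0  0  0  8 17  4  0  0  0  0  0  0  0  0  0  0]]
```

View pics/crop0.png

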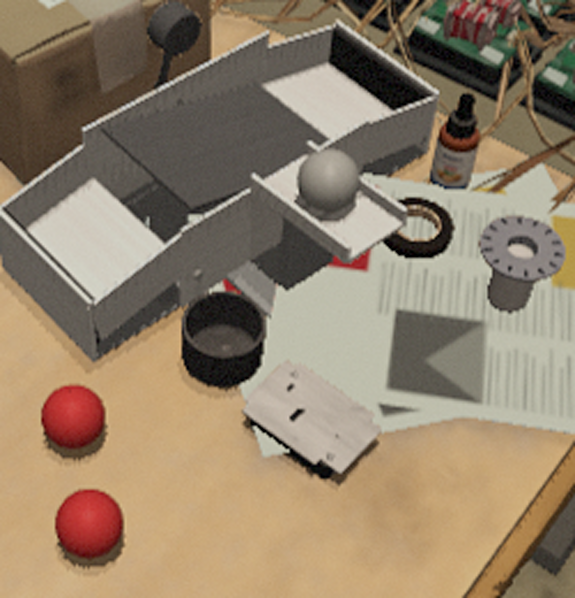

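Three balls are in view: the grey steel one on the infeed rest at (373,209), and red ones at (262,310) and (268,356). The grey one in the enlarged crop fits, because it is steel and seated between the rails; the red ones are decoys. The dark gate looks raised at its left end, around (285,205). Next I fit the stand pose and tilt.

```bash
python3 - <<'E'
from h import *
P=[]
for c in("scene","side"):
    s=env.snapshot(c);W=cloud(s);m=env.masks_of("gate",c)[0]["region"];m=cv2.erode(m.astype(np.uint8),np.ones((5,5)))>0
    p=W[m];p=p[~np.isnan(p[:,0])];p=p[p[:,2]<.11]
    for _ in range(6):
        o=np.median(p,0) if _==0 else p.mean(0);n=np.linalg.svd(p-p.mean(0))[2][2];d=(p-p.mean(0))@n;p=p[np.abs(d)<max(.002,2*d.std())]
    n*=np.sign(n[2]);az=np.degrees(np.arctan2(n[1],n[0]));print(c,len(p),"normal",np.round(n,3),"tilt",np.degrees(np.arccos(n[2])),"az of normal",az)
    P.append(p)
A=np.concatenate([np.load(f"{c}0.npy").reshape(-1,3) for c in("scene","side")]);A=A[~np.isnan(A[:,0])]
# front plate top & back plate top lines
def line(q):
    v=cv2.fitLine(q[:,:2].astype(np.float32),cv2.DIST_HUBER,0,.003,.01).ravel();return np.degrees(np.arctan2(v[1],v[0]))%180,np.round(v[2:],4)
q=A[(A[:,2]>.095)&(A[:,2]<.102)&(A[:,0]>.635)&(A[:,0]<.70)&(A[:,1]>-.22)&(A[:,1]<-.075)]
e=np.array([np.cos(np.radians(73)),np.sin(np.radians(73))]);nn=np.array([e[1],-e[0]]);print("offset spread",np.round(np.percentile((q[:,:2]-[.6,-.126])@nn,[5,25,50,75,95]),3))
print(line(q))
th=np.radians(-17);R=np.array([[np.cos(th),-np.sin(th)],[np.sin(th),np.cos(th)]])
o=np.array([.502,-.0952])-R@[-.102,0];print("origin",o)
for nm,x in(("leftend",(0,.081)),("press",(0,.07)),("ball",(-.102,0)),("behind",(-.16,0))):print(nm,np.round(o+R@x,4))
# obstacles in corridor
a=np.array([.27,-.59]);b=np.array([.62,-.06]);u=(b-a)/np.linalg.norm(b-a);r=A[:,:2]-a;t=r@u;l=r@[-u[1],u[0]]
k=(np.abs(l)<.09)&(t>0.2)&(t<.68);print("max z corridor",np.percentile(A[k,2],[99,99.9]))
E
```

```text
scene 2306 normal [-0.049 -0.251  0.967] tilt 14.850455742973153 az of normal -101.1202237908811
side 2358 normal [-0.055 -0.252  0.966] tilt 14.933671494080178 az of normal -102.28279311948798
offset spread [0.06  0.064 0.067 0.072 0.088]
(np.float32(78.529785), array([ 0.6655, -0.1391], dtype=float32))
origin [ 0.59954309 -0.12502191]
leftend [ 0.6232 -0.0476]
press [ 0.62   -0.0581]
ball [ 0.502  -0.0952]
behind [ 0.4465 -0.0782]
max z corridor [0.13394261 0.14126611]
```

```bash
python3 - <<'E'
from h import *
A=np.concatenate([np.load(f"{c}0.npy").reshape(-1,3) for c in("scene","side")]);A=A[~np.isnan(A[:,0])]
b0=np.array([.502,-.0952])
r=A[:,:2]-[.6,-.12]
q=A[(A[:,2]>.012)&(A[:,2]<.112)&(np.hypot(*r.T)<.2)&(A[:,0]>.5)]
best=[]
for d in np.arange(-20,-7,.5):
    t=np.radians(d);X=(q[:,:2]-b0)@[np.cos(t),np.sin(t)]-.102;Y=(q[:,:2]-b0)@[-np.sin(t),np.cos(t)]
    h=np.histogram(X,np.arange(-.12,.12,.002))[0];k=(np.abs(X)<.07);hy=np.histogram(Y[k],np.arange(-.2,.2,.002))[0]
    best.append(((h.astype(float)**2).sum()/1e4,d,(hy.astype(float)**2).sum()/1e4))
for s,d,y in best:print(d,round(s),round(y),end=" | ")
d=max(best)[1];t=np.radians(d);X=(q[:,:2]-b0)@[np.cos(t),np.sin(t)]-.102;Y=(q[:,:2]-b0)@[-np.sin(t),np.cos(t)]
h,e=np.histogram(X,np.arange(-.12,.12,.002));i=np.sort(np.argsort(h)[-12:]);print(d,[(round(e[j]+.001,3),int(h[j])) for j in i])
k=np.abs(X)<.05;h,e=np.histogram(Y[k],np.arange(-.2,.2,.004));i=np.sort(np.argsort(h)[-8:]);print([(round(e[j]+.002,3),int(h[j])) for j in i], np.percentile(Y[k],[.5,99.5]))
E
```

```text
-20.0 759 232 | -19.5 770 239 | -19.0 782 246 | -18.5 795 252 | -18.0 809 258 | -17.5 826 265 | -17.0 845 271 | -16.5 869 275 | -16.0 895 279 | -15.5 926 284 | -15.0 962 290 | -14.5 1002 297 | -14.0 1054 307 | -13.5 1117 319 | -13.0 1211 330 | -12.5 1340 335 | -12.0 1449 359 | -11.5 1409 343 | -11.0 1328 347 | -10.5 1231 333 | -10.0 1106 321 | -9.5 1002 311 | -9.0 932 301 | -8.5 885 293 | -8.0 850 286 | -7.5 823 282 | -12.0 [(np.float64(-0.055), 1168), (np.float64(-0.053), 1589), (np.float64(-0.051), 695), (np.float64(-0.049), 956), (np.float64(-0.047), 505), (np.float64(0.063), 482), (np.float64(0.065), 1504), (np.float64(0.067), 813), (np.float64(0.069), 874), (np.float64(0.071), 717), (np.float64(0.109), 477), (np.float64(0.111), 533)]
[(np.float64(-0.174), 255), (np.float64(-0.17), 710), (np.float64(0.054), 176), (np.float64(0.106), 179), (np.float64(0.134), 174), (np.float64(0.142), 178), (np.float64(0.17), 279), (np.float64(0.178), 768)] [-0.17706224  0.17974985]
```

servo_tool([
  {"fingers": 0,"slide": [-0.02,0,0.032]},
  {"fingers": 0,"slide": [-0.04,0,0.064]},
  {"fingers": 0,"slide": [-0.06,0,0.096]},
  {"fingers": 0,"slide": [-0.08,0,0.128]},
  {"fingers": 0,"slide": [-0.1,0,0.16]},
])

```text
invalid input
```

servo_tool([
  {"fingers": 0,"slide": [-0.02,0,0.032]},
  {"fingers": 0,"slide": [-0.04,0,0.064]},
  {"fingers": 0,"slide": [-0.06,0,0.096]},
  {"fingers": 0,"slide": [-0.08,0,0.128]},
  {"fingers": 0,"slide": [-0.1,0,0.16]},
])

```text
invalid input
```

servo_tool([
  {"fingers": 0,"slide": [-0.02,0,0.032],"spin": 0},
  {"fingers": 0,"slide": [-0.04,0,0.064],"spin": 0},
  {"fingers": 0,"slide": [-0.06,0,0.096],"spin": 0},
  {"fingers": 0,"slide": [-0.08,0,0.128],"spin": 0},
  {"fingers": 0,"slide": [-0.1,0,0.16],"spin": 0},
], squeeze=20)

```text
t: 1.52
ee_pos: [0.3745, -0.4326, 0.2395]
eef_rot: [[0.414, 0.0, 0.91], [-0.91, -0.0, 0.414], [0.0, -1.0, 0.0]]
wrist_force: [0.4, 0.0, 0.1]
opening: 0.0259
```

servo_tool([
  {"fingers": 0,"slide": [-0.022,0,0.034],"spin": 0},
  {"fingers": 0,"slide": [-0.044,0,0.068],"spin": 0},
  {"fingers": 0,"slide": [-0.066,0,0.102],"spin": 0},
  {"fingers": 0,"slide": [-0.088,0,0.136],"spin": 0},
  {"fingers": 0,"slide": [-0.11,0,0.17],"spin": 0},
], squeeze=20)

```text
t: 1.93
ee_pos: [0.4845, -0.2603, 0.2398]
eef_rot: [[0.414, 0.001, 0.91], [-0.91, -0.0, 0.414], [0.001, -1.0, 0.001]]
wrist_force: [0.8, 0.3, 0.2]
opening: 0.0
```

servo_tool([
  {"fingers": 0,"slide": [-0.022,0,0.034],"spin": 7},
  {"fingers": 0,"slide": [-0.044,0,0.068],"spin": 14},
  {"fingers": 0,"slide": [-0.066,0,0.102],"spin": 21},
  {"fingers": 0,"slide": [-0.088,0,0.136],"spin": 28},
  {"fingers": 0,"slide": [-0.11,0,0.17],"spin": 35},
], squeeze=20)

```text
t: 2.35
ee_pos: [0.5946, -0.0878, 0.24]
eef_rot: [[-0.188, 0.001, 0.982], [-0.982, -0.001, -0.188], [0.0, -1.0, 0.001]]
wrist_force: [1.0, -0.7, 0.5]
opening: 0.0001
```

servo_tool([
  {"fingers": 0,"slide": [-0.035,0,0.015],"spin": 1},
  {"fingers": 0,"slide": [-0.042,0.03,0.018],"spin": 1},
  {"fingers": 0,"slide": [-0.042,0.065,0.018],"spin": 1},
  {"fingers": 0,"slide": [-0.042,0.1,0.018],"spin": 1},
  {"fingers": 0,"slide": [-0.042,0.113,0.018],"spin": 1},
], squeeze=20)

```text
t: 2.77
ee_pos: [0.6174, -0.0489, 0.1224]
eef_rot: [[-0.204, -0.006, 0.979], [-0.979, -0.0, -0.204], [0.001, -1.0, -0.006]]
wrist_force: [-1.4, -0.3, 0.3]
opening: -0.0002
```

```bash
python3 - <<'E'
from h import *
im=[]
for c,(u0,v0) in(("scene",(220,110)),("side",(150,210))):
    s=env.snapshot(c);im.append(cv2.resize(s["pixels"][v0:v0+180,u0:u0+200],(400,360),interpolation=cv2.INTER_CUBIC))
cv2.imwrite("pics/press.png",np.hstack(im))
E
```

```text
(no output)
```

View pics/press.png

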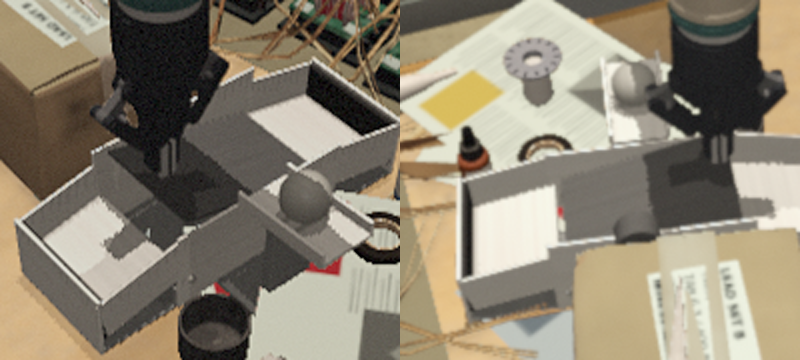

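The pictures show the shut fingertips over the raised left end of the gate, between the plates at about (165,165) in the left crop. The ball is still seated at (305,195). Pressing now.

servo_tool([
  {"fingers": 0,"slide": [0,0.012,0],"spin": 0},
  {"fingers": 0,"slide": [0,0.022,0],"spin": 0},
  {"fingers": 0,"slide": [0,0.032,0],"spin": 0},
  {"fingers": 0,"slide": [0,0.042,0],"spin": 0},
  {"fingers": 0,"slide": [0,0.052,0],"spin": 0},
], squeeze=20)

```text
t: 3.28
ee_pos: [0.618, -0.0497, 0.0715]
eef_rot: [[-0.205, -0.004, 0.979], [-0.979, -0.0, -0.205], [0.001, -1.0, -0.004]]
wrist_force: [0.1, -0.1, -0.2]
opening: -0.0001
```

servo_tool([
  {"fingers": 0,"slide": [0,0,0],"spin": 0},
  {"fingers": 0,"slide": [0,-0.03,0],"spin": 0},
  {"fingers": 0,"slide": [0,-0.07,0],"spin": 0},
  {"fingers": 0,"slide": [0,-0.11,0],"spin": 0},
  {"fingers": 0,"slide": [0,-0.13,0],"spin": 0},
], squeeze=20)

```text
t: 3.7
ee_pos: [0.6208, -0.0502, 0.2064]
eef_rot: [[-0.205, 0.003, 0.979], [-0.979, -0.001, -0.205], [0.0, -1.0, 0.003]]
wrist_force: [1.6, -0.5, 1.0]
opening: 0.0003
```

```bash
python3 - <<'E'
from h import *
im=[]
for c,(u0,v0),(u,v) in(("scene",(220,110),(373,209)),("side",(150,210),(266,254))):
    s=env.snapshot(c);W=cloud(s);im.append(cv2.resize(s["pixels"][v0:v0+180,u0:u0+200],(400,360),interpolation=cv2.INTER_CUBIC))
    q=W[v-20:v+20,u-20:u+20].reshape(-1,3); q=q[(q[:,2]>.118)&(q[:,2]<.145)];print(c,"ball top",len(q),np.round(np.median(q,0),3))
    m=env.masks_of("gate",c)
    if m:
        r=cv2.erode(m[0]["region"].astype(np.uint8),np.ones((5,5)))>0;p=W[r];p=p[p[:,2]<.11]
        for _ in range(6):
            n=np.linalg.svd(p-p.mean(0),full_matrices=False)[2][2];d=(p-p.mean(0))@n;p=p[np.abs(d)<max(.002,2*d.std())]
        n*=np.sign(n[2]);print(c,len(p),"normal",np.round(n,3),np.degrees(np.arccos(n[2])))
cv2.imwrite("pics/pressed.png",np.hstack(im))
E
```

```text
scene ball top 512 [ 0.496 -0.085  0.133]
scene 2960 normal [0.057 0.25  0.967] 14.839850356800468
side ball top 352 [ 0.513 -0.098  0.132]
side 2363 normal [0.047 0.252 0.967] 14.833852127041057
```

View pics/pressed.png

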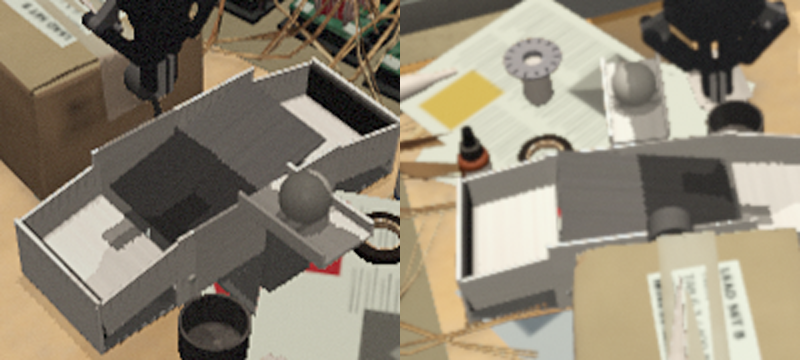

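The gate is now tipped left: the fitted normal flipped to 14.8°, and its left end is down at (180,240) in the crop. The ball is still seated. Moving behind the ball.

servo_tool([
  {"fingers": 0,"slide": [0.014,0,-0.034],"spin": 0},
  {"fingers": 0,"slide": [0.028,0,-0.068],"spin": 0},
  {"fingers": 0,"slide": [0.042,0,-0.102],"spin": 0},
  {"fingers": 0,"slide": [0.056,0,-0.137],"spin": 0},
  {"fingers": 0,"slide": [0.068,0,-0.171],"spin": 0},
], squeeze=20)

```text
t: 4.32
ee_pos: [0.4338, -0.0813, 0.2009]
eef_rot: [[-0.205, -0.007, 0.979], [-0.979, 0.0, -0.205], [0.001, -1.0, -0.007]]
wrist_force: [-0.3, -0.5, 0.6]
opening: 0.0003
```

servo_tool([
  {"fingers": 0,"slide": [0,0.02,0],"spin": 0},
  {"fingers": 0.1,"slide": [0,0.05,0],"spin": 0},
  {"fingers": 0.1,"slide": [0,0.08,0],"spin": 0},
  {"fingers": 0.1,"slide": [0,0.088,0],"spin": 0},
  {"fingers": 0.1,"slide": [0,0.088,0],"spin": 0},
], squeeze=20)

```text
t: 4.73
ee_pos: [0.4306, -0.0809, 0.1104]
eef_rot: [[-0.206, -0.015, 0.979], [-0.979, 0.001, -0.206], [0.002, -1.0, -0.014]]
wrist_force: [0.6, 0.6, -0.2]
opening: 0.0086
```

```bash
python3 - <<'E'
from h import *
s0=env.get_state();p=np.array(s0["ee_pos"]);R=np.array(s0["eef_rot"]);print(np.round(p,4),s0["opening"],"ball in tool",np.round(R.T@(np.array([.502,-.0952,.119])-p),4))
im=[]
for c,(u0,v0) in(("scene",(300,110)),("side",(170,150))):
    s=env.snapshot(c);im.append(cv2.resize(s["pixels"][v0:v0+180,u0:u0+200],(400,360),interpolation=cv2.INTER_CUBIC))
cv2.imwrite("pics/behind.png",np.hstack(im))
E
```

```text
[ 0.4306 -0.0809  0.1104] 0.008621132918218234 ball in tool [-0.0007 -0.0096  0.0727]
```

View pics/behind.png

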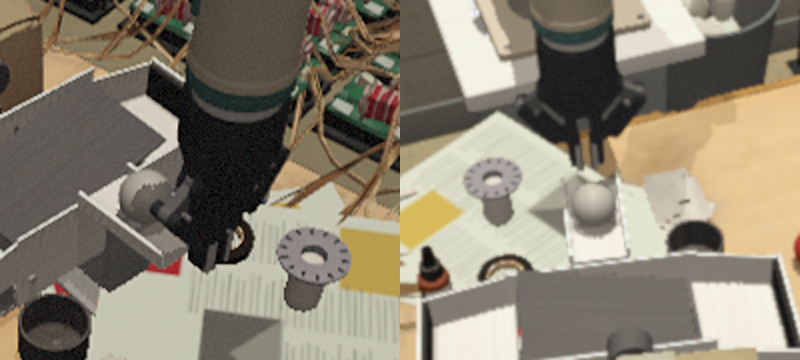

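The fingers stand centred behind the ball, level with the channel, at about (590,145) in the right crop. I raise 6 mm for clearance over the rest floor, close in, then push gently.

servo_tool([
  {"fingers": 0.1,"slide": [0,-0.006,0],"spin": 0},
  {"fingers": 0.1,"slide": [0,-0.006,0.01],"spin": 0},
  {"fingers": 0.1,"slide": [0,-0.006,0.02],"spin": 0},
  {"fingers": 0.1,"slide": [0,-0.006,0.028],"spin": 0},
  {"fingers": 0.1,"slide": [0,-0.006,0.034],"spin": 0},
], squeeze=20)

```text
t: 5.25
ee_pos: [0.4681, -0.0886, 0.12]
eef_rot: [[-0.205, -0.005, 0.979], [-0.979, -0.0, -0.205], [0.002, -1.0, -0.005]]
wrist_force: [0.5, -0.1, 0.1]
opening: 0.0083
```

servo_tool([
  {"fingers": 0.1,"slide": [0,0,0.003],"spin": 0},
  {"fingers": 0.1,"slide": [0,0,0.006],"spin": 0},
  {"fingers": 0.1,"slide": [0,0,0.009],"spin": 0},
  {"fingers": 0.1,"slide": [0,0,0.012],"spin": 0},
  {"fingers": 0.1,"slide": [0,0,0.015],"spin": 0},
], squeeze=20)

```text
t: 5.67
ee_pos: [0.4828, -0.0917, 0.1199]
eef_rot: [[-0.205, -0.006, 0.979], [-0.979, -0.0, -0.205], [0.002, -1.0, -0.005]]
wrist_force: [0.2, 0.4, -0.3]
opening: 0.0083
```

```bash
cat > look.py <<'E'
from h import *
from scipy.optimize import least_squares
import sys
s0=env.get_state();print(s0["t"],np.round(s0["ee_pos"],4),np.round(s0["wrist_force"],1))
o=np.array([.6018,-.1164]);t=np.radians(-12);im=[]
for c,(u0,v0) in(("scene",(220,130)),("side",(150,210))):
    s=env.snapshot(c);W=cloud(s);im.append(cv2.resize(s["pixels"][v0:v0+180,u0:u0+200],(400,360),interpolation=cv2.INTER_CUBIC))
    for m in env.masks_of("ball_center",c):
        q=W[m["region"]];q=q[~np.isnan(q[:,0])]
        if len(q)<40 or np.median(q[:,1])>.09: continue
        r=least_squares(lambda x:np.linalg.norm(q-x,axis=1)-.0225,np.median(q,0)-[0,0,.02],loss="soft_l1",f_scale=.001).x
        d=r[:2]-o;print(c,round(m["score"],2),np.round(m["location"]),"stand",np.round([d@[np.cos(t),np.sin(t)],d@[-np.sin(t),np.cos(t)],r[2]],3))
cv2.imwrite(f"pics/{sys.argv[1]}.png",np.hstack(im))
E
python3 look.py push1
```

```text
5.6667 [ 0.4828 -0.0917  0.1199] [ 0.2  0.4 -0.3]
side 0.78 [270. 271.] stand [-0.059 -0.     0.114]
side 0.59 [214. 244.] stand [-0.203 -0.101  0.055]
side 0.18 [268. 310.] stand [ 0.006 -0.01   0.084]
```

The ball is over the rib and rolling. I back off and lift clear.

servo_tool([
  {"fingers": 0.1,"slide": [0,0,-0.01],"spin": 0},
  {"fingers": 0.1,"slide": [0,-0.03,-0.02],"spin": 0},
  {"fingers": 0.1,"slide": [0,-0.07,-0.02],"spin": 0},
  {"fingers": 0.1,"slide": [0,-0.11,-0.02],"spin": 0},
  {"fingers": 0.1,"slide": [0,-0.13,-0.02],"spin": 0},
], squeeze=20)

```text
t: 6.28
ee_pos: [0.4649, -0.088, 0.2537]
eef_rot: [[-0.206, -0.001, 0.979], [-0.979, -0.001, -0.206], [0.001, -1.0, -0.001]]
wrist_force: [1.2, 0.4, 0.0]
opening: 0.0083
```

servo_tool([
  {"fingers": 0.1,"slide": [0,0,0],"spin": 0},
  {"fingers": 0.1,"slide": [0,0,0],"spin": 0},
  {"fingers": 0.1,"slide": [0,0,0],"spin": 0},
  {"fingers": 0.1,"slide": [0,0,0],"spin": 0},
  {"fingers": 0.1,"slide": [0,0,0],"spin": 0},
], squeeze=20)

```text
t: 6.7
ee_pos: [0.4639, -0.0878, 0.2523]
eef_rot: [[-0.206, -0.004, 0.979], [-0.979, -0.001, -0.206], [0.002, -1.0, -0.004]]
wrist_force: [-0.4, -0.5, -0.3]
opening: 0.0088
```

servo_tool([
  {"fingers": 0.1,"slide": [0,0,0],"spin": 0},
  {"fingers": 0.1,"slide": [0,0,0],"spin": 0},
  {"fingers": 0.1,"slide": [0,0,0],"spin": 0},
  {"fingers": 0.1,"slide": [0,0,0],"spin": 0},
  {"fingers": 0.1,"slide": [0,0,0],"spin": 0},
], squeeze=20)

```text
t: 7.12
ee_pos: [0.4638, -0.0878, 0.2521]
eef_rot: [[-0.206, -0.005, 0.979], [-0.979, -0.001, -0.206], [0.002, -1.0, -0.004]]
wrist_force: [0.0, 0.6, 0.1]
opening: 0.0084
```

```bash
python3 look.py done1; python3 look.py done2
```

```text
7.1167 [ 0.4638 -0.0878  0.2521] [0.  0.6 0.1]
scene 0.77 [252. 225.] stand [0.042 0.148 0.055]
scene 0.45 [428. 194.] stand [-0.088 -0.168  0.045]
side 0.55 [354. 319.] stand [0.043 0.148 0.054]
7.3167 [ 0.4639 -0.0878  0.2523] [0.1 0.7 0.5]
scene 0.76 [252. 228.] stand [0.042 0.148 0.055]
side 0.8 [355. 320.] stand [0.044 0.148 0.054]
```

View pics/done2.png

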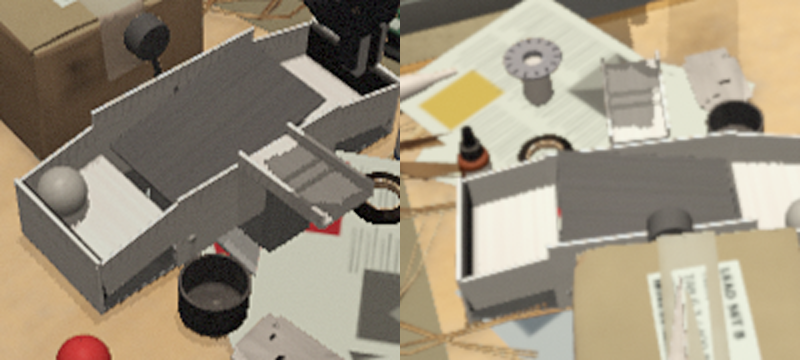

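The ball lies in the left chute at (60,190) in the left crop. I give it time to settle and check once more before handing in.

servo_tool([
  {"fingers": 0.1,"slide": [0,0,0],"spin": 0},
  {"fingers": 0.1,"slide": [0,0,0],"spin": 0},
  {"fingers": 0.1,"slide": [0,0,0],"spin": 0},
  {"fingers": 0.1,"slide": [0,0,0],"spin": 0},
  {"fingers": 0.1,"slide": [0,0,0],"spin": 0},
], squeeze=20)

```text
t: 7.93
ee_pos: [0.4639, -0.0878, 0.2523]
eef_rot: [[-0.206, -0.004, 0.979], [-0.979, -0.001, -0.206], [0.001, -1.0, -0.004]]
wrist_force: [-0.8, 0.1, 0.1]
opening: 0.0086
```

servo_tool([
  {"fingers": 0.1,"slide": [0,0,0],"spin": 0},
  {"fingers": 0.1,"slide": [0,0,0],"spin": 0},
  {"fingers": 0.1,"slide": [0,0,0],"spin": 0},
  {"fingers": 0.1,"slide": [0,0,0],"spin": 0},
  {"fingers": 0.1,"slide": [0,0,0],"spin": 0},
], squeeze=20)

```text
t: 8.35
ee_pos: [0.4639, -0.0878, 0.2523]
eef_rot: [[-0.206, -0.004, 0.979], [-0.979, -0.001, -0.206], [0.002, -1.0, -0.004]]
wrist_force: [0.6, -0.4, -0.0]
opening: 0.0086
```

```bash
python3 look.py done3; python3 - <<'E'
from h import *
for n in("pot","tape","module_b","bottle","spool","gate"):
    for c in("scene","side"):
        s=env.snapshot(c);W=cloud(s);m=env.masks_of(n,c)
        if m:
            p=W[m[0]["region"]];p=p[~np.isnan(p[:,0])];print(n,c,round(m[0]["score"],2),np.round(np.median(p,0),3))
            if n=="gate":
                p=p[p[:,2]<.11]
                for _ in range(6):
                    q=np.linalg.svd(p-p.mean(0),full_matrices=False)[2][2];d=(p-p.mean(0))@q;p=p[np.abs(d)<max(.002,2*d.std())]
                print("normal",np.round(q*np.sign(q[2]),3))
E
```

```text
8.35 [ 0.4639 -0.0878  0.2523] [ 0.6 -0.4 -0. ]
scene 0.78 [250. 223.] stand [0.042 0.148 0.055]
side 0.84 [353. 319.] stand [0.043 0.148 0.054]
pot scene 0.94 [0.517 0.001 0.023]
pot side 0.89 [0.496 0.015 0.025]
tape scene 0.76 [ 0.459 -0.186  0.017]
tape side 0.76 [ 0.456 -0.185  0.017]
module_b scene 0.76 [0.426 0.02  0.018]
module_b side 0.9 [0.428 0.015 0.017]
bottle scene 0.66 [ 0.475 -0.25   0.053]
bottle side 0.69 [ 0.489 -0.261  0.065]
spool scene 0.7 [ 0.616 -0.118  0.08 ]
spool side 0.48 [ 0.594 -0.126  0.065]
gate scene 0.97 [ 0.616 -0.119  0.08 ]
normal [0.054 0.25  0.967]
gate side 0.67 [ 0.607 -0.13   0.082]
normal [0.05  0.251 0.967]
```

```bash
python3 -c "
from rig import env
print(env.sign_off())"
```

```text
the job is handed in; nothing more can be done
None
```

I rocked the gate over to its other stop, then pushed the ball off its rest. It rolled down the left chute and stopped at the bottom. The job was handed in about 10 s into the 43 s allowed; no verdict was reported.

- **Gate:** It started right end down (fitted tilt 14.9°). I pressed the raised left end with shut fingertips and it stayed tipped left. The last two-camera fit gave about 14.8° (0.26 rad) the other way.
- **Ball:** After the gate had settled I pushed the grey ball gently over the far rib. Three looks over 1.2 s, the last just before hand-in, put its centre at stand x = 42 mm, y = +148 mm, 55 mm above the worktop.
- **Bystanders:** Pot, tape, module and bottle read within about 5 mm of where they started.
- **Failed check:** The last network search for the spool reported the stand instead, so I have no final number for it. A picture taken about 1 s earlier, after the arm had lifted clear, shows it in the same place as before the push.
- **Disagreement:** My first estimate of the stand's yaw was -17°. The gate and plate fits gave -12°, and I used that.

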